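Put the pair of lasts away and latch the crib gate

TASK

Put the pair of long shoe lasts (not the short ones) into the open crib, one standing in each bay with its toe to the crib's back wall. Then push the crib's gate shut until its sprung latch snaps in behind the strike. Leave the short lasts and the other things on the bench where they are.

Things in the scene. Friction and masses are not known exactly. Their poses are not given: they have to be found in the camera images.
- crib: last crib: open-topped grey sheet-steel pen fixed to the table, 224 mm (x) by 224 (y) by 85 high, walls 4 mm. Origin at the centre of its underside. Its +y side is open, closed by the gate; its -y side is the back wall. Inner floor 6 mm up; a 20 mm high, 6 mm thick divider at x = 0 parts it into two bays along y, each 105 mm wide, 216 to 220 mm long
- bay0 (a point): middle of the floor of the bay at crib x = -55.5, y = 0 mm (the bay next to the gate's hinge); same axes as the crib
- bay1 (a point): middle of the floor of the bay at crib x = +55.5, y = 0 mm; same axes as the crib
- strike (a point): strike: fixed upright steel bar, 8 mm thick, at crib x = 111, y = 133.5 mm, in front of the opening's corner away from the hinge; point at its middle, 37 mm above the table. It stands 6 to 68 mm above the table on a bracket that reaches out to crib x = 128, y = 136 mm
- gate (a joint): the gate's hinge angle, rad: 0 = shut (gate along crib +x), grows as it swings out towards crib +y, up to 1.75. It turns about the vertical through point gate_hinge and stays where it is left (light friction)
- gate_hinge (a point): on the hinge axis, at crib x = -112, y = +112 mm, 47 mm above the table. The gate is a steel panel running 215 mm from here along this point's +x; its outer face looks to this point's +y, 10 mm out from the axis (18 mm for the last 35 mm, a thicker stile); it spans 10 to 84 mm above the table
- gate_push (a point): point on the gate's outer face, 130 mm from the hinge axis, 50 mm above the table: a free flat place to push. y points out of the outer face, x to the free edge; the stile, 8 mm prouder, begins 50 mm towards the free edge
- latch (a joint): sprung latch bolt in the gate's free edge, m: 0 = fully out (11 mm past the edge), grows as it is pushed in. Its bevel faces the crib: in the last 0.1 rad of closing the strike presses it in by about 7 mm (spring 4 to 6 N, greased), and it snaps out behind the strike in the last 0.01 rad and holds the gate. Shutting takes about 8 N at gate_push
- last_a_center (a point): first long last: ivory plastic shoe last (solid foot-shaped block), 180 mm long, 62 wide, 83 high, 0.2 to 0.45 kg, standing on its flat sole. Site at mid-length, half-way up (41.5 mm over the sole); x to the toe, z up. It starts on the table in front of the crib's opening, in the gate's swing
- last_a_toe (a point): 90 mm ahead (x) of last_a's centre, at its toe, same height. The grip is last_a's upright cone: flat parallel sides 36 mm apart, facing last_a's +y and -y, from 72 mm behind its centre to 8 mm ahead, up to its top; below 58 mm over the sole the heel part swells to 54 mm wide. The toe part slopes down to 14 mm high
- last_b_center (a point): second long last, mirror image of the first: ivory plastic shoe last (solid foot-shaped block), 180 mm long, 62 wide, 83 high, 0.2 to 0.45 kg, standing on its flat sole. Site at mid-length, half-way up (41.5 mm over the sole); x to the toe, z up. It starts at the left, beside a bottle; which side of it varies (a short last has the other side)
- last_b_toe (a point): 90 mm ahead (x) of last_b's centre, at its toe, same height. The grip is last_b's upright cone: flat parallel sides 36 mm apart, facing last_b's +y and -y, from 72 mm behind its centre to 8 mm ahead, up to its top; below 58 mm over the sole the heel part swells to 54 mm wide. The toe part slopes down to 14 mm high
- small_a_center (a point): bystander: a short last of the same shape, 126 mm long, 43 mm wide, 58 mm high; centre half-way up, x to its toe
- small_b_center (a point): bystander: the other short last, same size; right of the robot's front
- bottle_mid (a point): bystander: white bottle, 36 mm across, 150 mm high, standing; centre half-way up
- tin_mid (a point): bystander: round tin, 84 mm across, 60 mm high, standing; centre half-way up
- hammer_mid (a point): bystander: hammer lying on the table, about 260 mm long, at the left; point on its body
- brush_mid (a point): bystander: brush lying on the table, about 200 mm long, at the right; point on its body
Things that resemble listed ones, but are neither listed nor needed, are in the scene too. What is shaped like the part that bears last_a_center but black is not meant.

How it is judged:
By the outcome, as a careful person would: the job done as asked, in the order asked, and still so for the second after the job is handed in, with the robot touching nothing.
It also fails if it takes over 72 s, if anything falls off the work surface, if the arm or the gripper's body presses on something with over 40 N, if the wrist force passes 120 N, or if a joint passes its speed limit or range.

ROBOT

A 7-joint arm with a two-finger parallel gripper is mounted at the origin on the work surface. World frame = base frame: x ahead of the robot, y to its left, z up, the work surface at z = 0. Lengths are in m, angles in rad, forces in N, time in s.
With the tool pointing down it reaches from about 0.425 to 0.825 m from the base axis. Payload 3.6 kg.
Tool frame: the origin (TCP) lies between the finger pads; the fingertips stand tips_ahead ahead of it and the grasp point (between the pads) lies 2 mm behind it (tips_ahead is the distance from the TCP to the fingertips, in m); z points along the fingers, x is the direction in which the jaws open and shut, and the axes are right-handed (so a half turn about z gives the same grasp; the last joint's range is limited). The gripper opens to 85 mm and grips with 20 to 120 N. Pads are 22 mm wide; open, the fingers measure 114 mm over their backs; the gripper's body (76 mm by 85 mm) begins 54 mm behind the grasp point. The pads swing forward as they close: fully open they stand 13 mm farther back than shut.
Start: joints at [1.119, 0.615, -0.013, 1.423, 0.008, 1.103, -0.04], TCP at [0.268, -0.592, 0.248] pointing down, gripper open.
Joint ranges: [-3.12, 3.12], [-0.3, 2.06], [-1.34, 1.32], [0.26, 2.42], [-1.36, 4.5], [0.01, 1.98], [-2.84, 2.84]. Speed limits (rad/s): [2.79, 2.79, 3.14, 3.14, 3.14, 3.14, 3.14].

INTERFACE

Orientations are given as a rotation vector (axis times angle).
In Python, from rig import * gives the robot as it stands. The module is installed in compiled form; this text tells all that it offers.
- The arm moves only by the shell command python3 -m pendant 'ROWS'. ROWS is JSON, a list of rows, each a list of 5 numbers: the finger opening in mm, from 0 to 85.4, then the shift along the world's x, y, z in mm, then the turn about the world's z in rad. In form: [[hand, x, y, z, turn], ...]. A call has 1 to 12 rows; each row is the pose to reach, as a shift and turn from the pose commanded when the call began; what a row does not reach only later rows make up. A row lasts 1/12 s, in which the tool goes at most 41.7 mm and 7.16 degrees, less where a joint would pass 70% of its speed; a pose out of reach is approached as far as the arm can. A call with a gripper value outside its range is refused whole. The fingers move at their own pace and stop on an object; the grip force is fixed at half the most. Time passes only in rows, so rows that repeat a pose let the fingers close. It gives the time, the measured TCP pose, the force and the opening at its end, in the units of the state.
- get_state(): the state, without advancing time (a new reading comes with each control period).
- capture(name): name is "scene" or "top" or "wrist"; returns (picture, depth): 420x560x3 uint8, red, green, blue; 420x560 float32, m along the optical axis (not along the pixel's ray), 0 where there is no reading.
- camera_params(name): a dict with "fx", "fy", "cx", "cy" (pixels), "R" (3x3) and "t" (3): a world point X has camera coordinates R X + t. Camera axes: x right, y down, z forward; pixel columns grow to the right and rows downward; lengths in m; the calibration is good to about 2 mm. A picture is of the moment at which its call begins: read the wrist's pose just before it. camera_params takes no time and is no camera call; for the wrist camera it gives the pose at the moment of the call.
- sign_off(): hands the job in, once; it reports no verdict.
The state is a dict: "time": time; "joints": joint angles; "joint_velocities": joint speeds; "joint_torque": joint torques, N m; "tool_pos": TCP position; "tcp_rot": TCP orientation; "force": force on the tool from outside, world axes, zero at the start; "moment": the same for the moment, N m; "grip_width": opening from 0.0 (shut) to 1.0 (fully open).
Only numpy, scipy, OpenCV 4.12 (cv2) and the standard library are available. Lean on these libraries where they do the work, as an engineer would, in place of code of your own. Each camera call takes 0.05 s, during which the arm holds its last target.

## Working session

There is one attempt and no reset: what is moved stays moved. The work goes in short steps, Python scripts to look and compute and a shell command to move; the robot and the scene stay as the last step left them, time stands still between calls to the robot, and variables do not carry over. Pictures are saved under pics/ and viewed, and the job is handed in when it is done.

```bash
mkdir -p pics; cat > h.py <<'E'
from rig import *
import numpy as np, cv2
def snap(n,f):
    cp=camera_params(n); im,d=capture(n)
    cv2.imwrite('pics/'+f+'.png',im[:,:,::-1]); np.savez('pics/'+f+'.npz',im=im,d=d,**{k:np.array(v) for k,v in cp.items()})
    return im,d,cp
def load(f):
    z=np.load('pics/'+f+'.npz'); return z['im'],z['d'],{k:z[k] for k in('fx','fy','cx','cy','R','t')}
def cloud(d,c):
    v,u=np.mgrid[0:d.shape[0],0:d.shape[1]]
    P=np.stack([(u-c['cx'])/c['fx']*d,(v-c['cy'])/c['fy']*d,d],-1)
    return (P-c['t'])@c['R']   # R^T(P-t)
E
python3 - <<'E'
from h import *
for n in('scene','top','wrist'): 
    im,d,c=snap(n,n+'0'); print(n,c['R'],c['t'],c['fx'],(d>0).mean())
s=get_state(); print(s)
E
```

```text
scene [[-0.87172396  0.48993392  0.00787975]
 [ 0.38503066  0.69484204 -0.60740919]
 [-0.30306555 -0.5264592  -0.79435004]] [ 0.47282329 -0.16308319  1.84830809] 546.9578970325895 0.9961819727891157
top [[-2.04246891e-02 -9.99783098e-01 -4.07291637e-03]
 [-9.79885441e-01  2.08267289e-02 -1.98471082e-01]
 [ 1.98512859e-01 -6.27186842e-05 -9.80098281e-01]] [0.01840519 0.54985784 1.31708079] 485.0341072787404 0.9958801020408163
wrist [[ 0.41355551 -0.91047541 -0.00252367]
 [-0.86455209 -0.39356245  0.31250325]
 [-0.28551975 -0.12705559 -0.94991334]] [-0.64709768 -0.04144959  0.38073564] 353.6202426435957 0.9959523809523809
{'time': 0.15, 'joints': array([ 1.11851692,  0.61572426, -0.01264089,  1.42453232,  0.00809667,
        1.10337227, -0.04041713]), 'joint_velocities': array([-0.00058427, -0.00208579,  0.00165291, -0.00345257, -0.00018344,
       -0.00078399,  0.00041346]), 'joint_torque': array([ 1.25325976e-03, -4.69654548e+01,  2.59911809e-01, -1.71250588e+01,
        1.00264719e-02,  7.09644271e-03,  3.94874149e-06]), 'tool_pos': array([ 0.26827224, -0.5914588 ,  0.24738599]), 'tcp_rot': array([-2.63979940e+00,  1.70126389e+00,  2.62259493e-03]), 'force': array([-0.66912563,  0.02115066,  0.51230452]), 'moment': array([-0.01612922, -0.01088463,  0.01015564]), 'grip_width': 0.9993342324013915}
```

View pics/scene0.png

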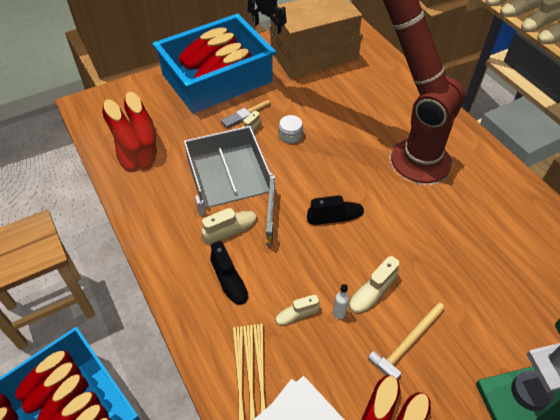

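View pics/top0.png

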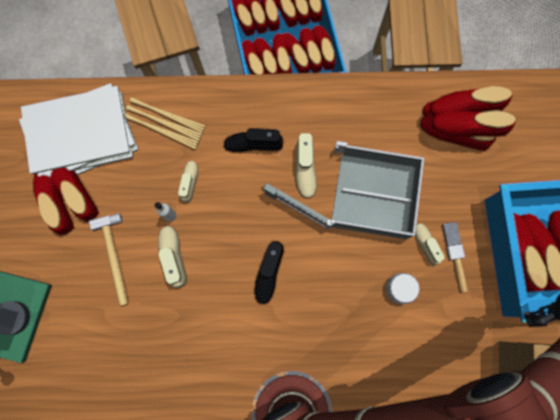

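The pictures show: in the top view, crib centre ~(378,190) opening to the left, gate from the hinge (330,222) to (268,188), strike ~(340,148). Last_a is at (305,165) with its toe towards the robot, last_b at (172,257) with its toe away from the robot, and the bottle at (163,210). The black decoys are at (253,140) and (268,270).

```bash
python3 - <<'E'
from h import *
im,d,c=load('top0'); W=cloud(d,c)
print('table z',np.median(W[300:330,150:220,2]))
hsv=cv2.cvtColor(im,cv2.COLOR_RGB2HSV)
for (u,v) in [(305,140),(306,180),(172,270),(168,238),(378,170),(330,222),(268,188),(340,148),(420,160),(330,190),(163,210)]:
    print((u,v),W[v,u].round(3),hsv[v,u])
# ivory objects
m=((hsv[...,0]>20)&(hsv[...,0]<36)&(hsv[...,1]>25)&(hsv[...,1]<140)&(hsv[...,2]>120)).astype(np.uint8)
n,l,st,ce=cv2.connectedComponentsWithStats(m)
for i in range(1,n):
    if st[i,4]>150:
        P=W[l==i]; print(st[i],ce[i].round(),P[:,2].max().round(3),P.mean(0).round(3))
        if P[:,2].max()>.07 and st[i,0]<330 and 120<st[i,1]<300:
            T=P[P[:,2]>.076]; A=P[P[:,2]>.004]
            r=cv2.minAreaRect((T[:,:2]*1000).astype(np.float32)); r2=cv2.minAreaRect((A[:,:2]*1000).astype(np.float32))
            print('  top rect',r,np.median(T[:,2]));print('  all',r2)
# crib walls / gate
g=(W[...,2]>.06)&(W[...,2]<.1)&(hsv[...,1]<90)
n,l,st,ce=cv2.connectedComponentsWithStats(g.astype(np.uint8))
for i in range(1,n):
    if st[i,4]>20 and 250<ce[i][0]<450 and 120<ce[i][1]<260:
        P=W[l==i]; print(st[i],P.min(0).round(3),P.max(0).round(3),cv2.minAreaRect((P[:,:2]*1000).astype(np.float32)))
# orthographic height map
x0,y0=.35,-.35;S=800
H=np.zeros((400,900),np.float32)
for p in W[(W[...,2]>-.01)&(W[...,2]<.2)]:
    a=int((p[0]-.40)*1000);b=int((.5-p[1])*1000)
    if 0<=a<400 and 0<=b<900: H[a,b]=max(H[a,b],p[2])
big=cv2.resize(im[110:310,120:450],None,fx=2.4,fy=2.4,interpolation=cv2.INTER_CUBIC)
cv2.imwrite('pics/top0z.png',big[:,:,::-1])
E
```

```text
table z 0.00027402201229647944
(305, 140) [ 0.749 -0.052  0.08 ] [ 34  45 217]
(306, 180) [ 0.643 -0.053  0.034] [ 24  60 215]
(172, 270) [0.386 0.318 0.084] [ 35  28 162]
(168, 238) [0.48  0.343 0.038] [ 24  61 216]
(378, 170) [ 0.676 -0.27   0.007] [ 84  22 162]
(330, 222) [ 0.509 -0.114  0.081] [105   8 200]
(268, 188) [0.609 0.056 0.083] [ 85  21 159]
(340, 148) [ 0.737 -0.156  0.039] [105   8  65]
(420, 160) [ 0.685 -0.378  0.072] [96 18 70]
(330, 190) [ 0.62  -0.125 -0.002] [ 14 155 158]
(163, 210) [0.546 0.34  0.114] [ 75   7 150]
[297 133  19  64 912] [306. 166.] 1.4 [ 0.678 -0.053  0.061]
  top rect ((521.5133666992188, -33.47575759887695), (38.335147857666016, 492.7902526855469), 85.01447296142578) 0.08222328321313635
  all ((535.9788818359375, -43.430397033691406), (58.00971221923828, 523.0862426757812), 85.2723388671875)
[179 162  18  35 407] [188. 179.] 1.4 [0.649 0.287 0.052]
  top rect ((277.71612548828125, 7.032065391540527), (0.0, 0.0), 0.0) 1.400074459263619
  all ((474.81207275390625, 180.73263549804688), (518.34814453125, 85.96510314941406), 31.973243713378906)
[4
[... 571 characters left out ...]
1.1019287109375), 67.12275695800781)
[246 129  34  15 397] [0.746 0.022 0.06 ] [0.785 0.118 0.09 ] ((766.0196533203125, 70.18476104736328), (95.07026672363281, 35.687095642089844), 86.29304504394531)
[299 134  13  35 424] [ 0.67  -0.069  0.061] [ 0.767 -0.033  0.089] ((718.953369140625, -51.02812957763672), (34.68085861206055, 96.72559356689453), 88.7248764038086)
[ 264  142  160   95 1389] [ 0.467 -0.384  0.06 ] [0.747 0.068 0.095] ((620.1880493164062, -152.3653106689453), (431.5630187988281, 250.47396850585938), 78.48721313476562)
[260 242  21  36 453] [0.362 0.025 0.063] [0.457 0.08  0.089] ((410.64520263671875, 52.22248077392578), (35.5484504699707, 96.15898132324219), 70.44121551513672)
```

View pics/top0z.png

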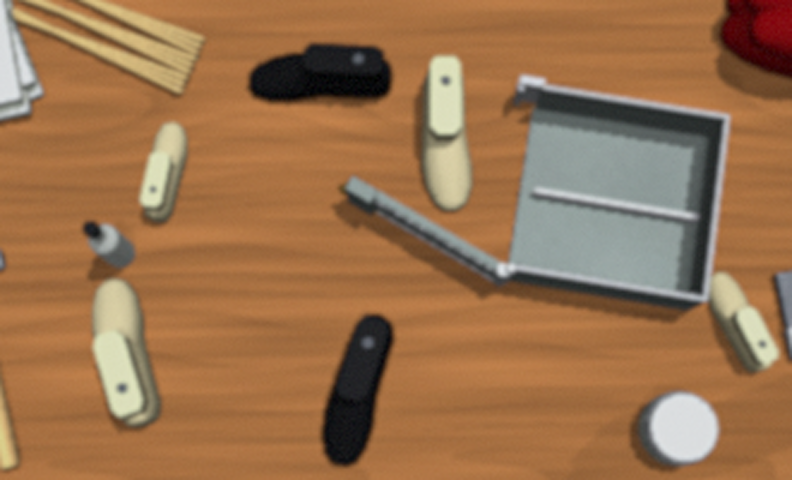

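```bash
python3 - <<'E'
from h import *
im,d,c=load('top0'); W=cloud(d,c)
hsv=cv2.cvtColor(im,cv2.COLOR_RGB2HSV)
m=((hsv[...,0]>18)&(hsv[...,0]<40)&(hsv[...,1]>15)&(hsv[...,1]<110)&(hsv[...,2]>120)).astype(np.uint8)
n,l,st,ce=cv2.connectedComponentsWithStats(m)
for i in range(1,n):
    if st[i,4]>150:
        P=W[(l==i)&(W[...,2]<.1)&(W[...,2]>.006)]
        if len(P)<100 : continue
        T=P[(P[:,2]>.074)]
        print(ce[i].round(),P[:,2].max().round(3),'all',[np.round(q,1) for q in cv2.minAreaRect((P[:,:2]*1000).astype(np.float32))])
        if len(T)>50: print('   top',len(T),np.median(T[:,2]).round(4),[np.round(q,1) for q in cv2.minAreaRect((T[:,:2]*1000).astype(np.float32))],T.mean(0).round(4))
# crib rim
R=(W[...,2]>.076)&(W[...,2]<.095)&(hsv[...,1]<70)
u=np.arange(560)[None,:];v=np.arange(420)[:,None]
R&=(u>322)&(u<430)&(v>140)&(v<245)
P=W[R]; 
from collections import Counter
r=cv2.minAreaRect((P[:,:2]*1000).astype(np.float32)); print('rim',r,len(P)); print(cv2.boxPoints(r).round(1))
G=(W[...,2]>.074)&(W[...,2]<.095)&(u>258)&(u<328)&(v>175)&(v<228)
P=W[G]; r=cv2.minAreaRect((P[:,:2]*1000).astype(np.float32)); print('gate',r); print(cv2.boxPoints(r).round(1))
E
```

```text
[171. 125.] 0.027 all [array([840.3, 372.9]), array([246.8,  74.8]), np.float64(64.6)]
[306. 165.] 0.089 all [array([683.3, -53.5]), array([168.6,  52.9]), np.float64(0.6)]
   top 398 0.0821 [array([719.5, -50.9]), array([34.5, 95.5]), np.float64(88.4)] [ 0.7188 -0.0508  0.0823]
[188. 179.] 0.066 all [array([655.5, 293.6]), array([ 39.3, 119.2]), np.float64(77.5)]
[ 73. 198.] 0.078 all [array([597. , 606.9]), array([103.3,  41.3]), np.float64(41.6)]
   top 65 0.0754 [array([593.5, 604. ]), array([94.4, 34.8]), np.float64(38.2)] [0.5922 0.6025 0.0755]
[ 49. 211.] 0.079 all [array([560.3, 672.2]), array([101.1,  41.3]), np.float64(36.8)]
   top 67 0.0754 [array([563.3, 668.5]), array([90.1, 36.3]), np.float64(23.9)] [0.5647 0.6711 0.0757]
[429. 242.] 0.063 all [array([ 451.6, -394.4]), array([123.3,  37.7]), np.float64(20.7)]
[115. 269.] 0.034 all [array([410.3, 498. ]), array([231.8,  14.8]), np.float64(15.2)]
[170. 256.] 0.092 all [array([431.4, 336.6]), array([179.5,  53.7]), np.float64(11.6)]
   top 463 0.0832 [array([399.2, 329.2]), array([96.4, 37.4]), np.float64(17.7)] [0.399  0.3282 0.0831]
rim ((596.5118408203125, -238.5353546142578), (253.72903442382812, 235.60299682617188), 79.06835174560547) 644
[[ 456.8 -340.8]
 [ 688.1 -385.4]
 [ 736.2 -136.3]
 [ 504.9  -91.6]]
gate ((561.38330078125, -21.27709197998047), (204.2348175048828, 19.263219833374023), 57.56816482543945)
[[ 498.5 -102.3]
 [ 514.7 -112.6]
 [ 624.3   59.7]
 [ 608.    70.1]]
```

```bash
cat >> h.py <<'E'
def ray(c,u,v,z):
    dirc=np.array([(u-c['cx'])/c['fx'],(v-c['cy'])/c['fy'],1.]); R=c['R'];o=-R.T@c['t'];w=R.T@dirc
    return o+w*(z-o[2])/w[2]
E
python3 - <<'E'
from h import *
for f,box,s in(('top0',(250,125,440,250),4.2),('scene0',(170,115,300,255),4.2)):
    im,d,c=load(f);a,b,e,g=box
    cv2.imwrite('pics/%s_crib.png'%f,cv2.resize(im[b:g,a:e],None,fx=s,fy=s,interpolation=cv2.INTER_CUBIC)[:,:,::-1])
E
```

```text
(no output)
```

View pics/top0_crib.png

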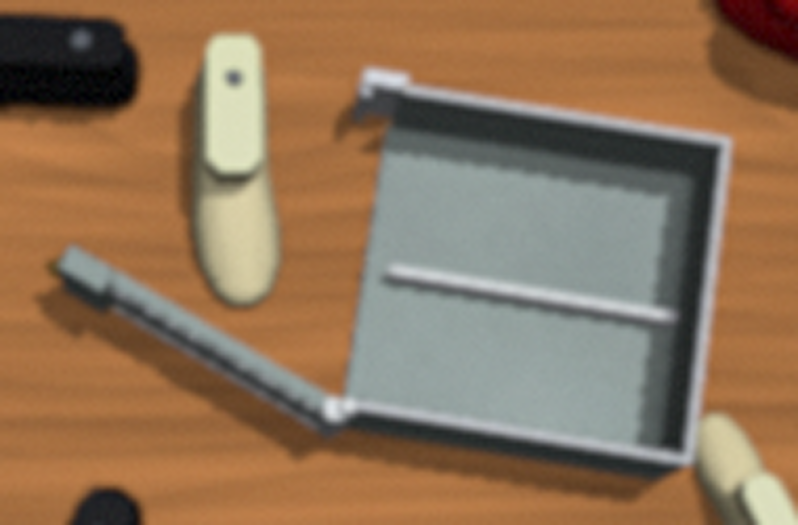

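View pics/scene0_crib.png

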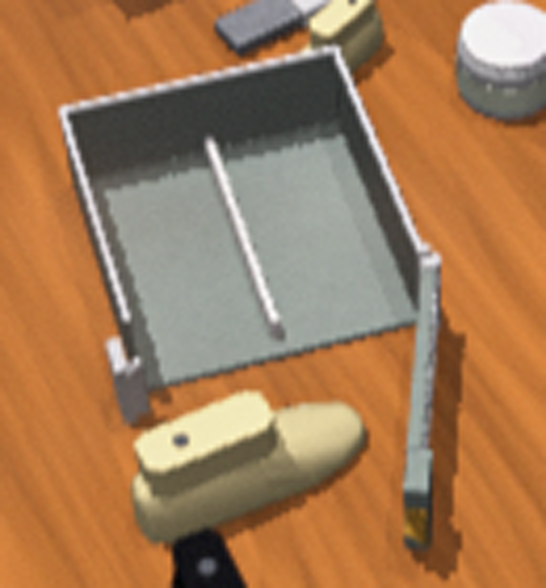

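```bash
python3 - <<'E'
from h import *
im,d,c=load('top0')
f=lambda u,v,z:ray(c,250+u/4.2,125+v/4.2,z).round(4)
B1=f(731,139,.085);B0=f(690,464,.085);print('back far/near',B1,B0,np.linalg.norm(B1-B0))
F=f(334,407,.086);print('hinge',F)
F1=f(408,84,.085);print('far wall outer line pt',F1)
D0=f(392,272,.026);D1=f(678,318,.026);print('div',D0,D1,np.linalg.norm(D0-D1))
G=f(70,248,.084);print('gate far tip',G, f(110,298,.084))
ax=(B1-B0)[:2];print('x axis ang',np.arctan2(ax[1],ax[0]));q=(D0-D1)[:2];print('y axis ang-90',np.arctan2(q[1],q[0])-np.pi/2)
q=(F1-B1)[:2];print(np.arctan2(q[1],q[0])-np.pi/2)
q=(F-B0)[:2];print(np.arctan2(q[1],q[0])-np.pi/2,np.linalg.norm(q))
im,d,c=load('scene0')
f=lambda u,v,z:ray(c,170+u/4.2,115+v/4.2,z).round(4)
B1=f(63,109,.085);B0=f(336,48,.085);print('scene back far/near',B1,B0,np.linalg.norm(B1-B0)); ax=(B1-B0)[:2];print('x axis ang',np.arctan2(ax[1],ax[0]))
D0=f(277,328,.026);D1=f(209,140,.026);print('div',D0,D1)
print('hinge',f(428,256,.086))
E
```

```text
back far/near [ 0.686  -0.3862  0.085 ] [ 0.4662 -0.3426  0.085 ] 0.22408257406590104
hinge [ 0.5086 -0.1123  0.086 ]
far wall outer line pt [ 0.7295 -0.1709  0.085 ]
div [ 0.6134 -0.1616  0.026 ] [ 0.5765 -0.3574  0.026 ] 0.1992467063717742
gate far tip [0.6202 0.0593 0.084 ] [0.5855 0.0332 0.084 ]
x axis ang -0.19582020669833392
y axis ang-90 -0.18627287650856972
-0.19935984303782694
-0.1820688431757287 0.23417055750029722
scene back far/near [ 0.6865 -0.3838  0.085 ] [ 0.4711 -0.3415  0.085 ] 0.21951412255251368
x axis ang -0.1939112533927392
div [ 0.6207 -0.1533  0.026 ] [ 0.5821 -0.3528  0.026 ]
hinge [ 0.5121 -0.1154  0.086 ]
```

```bash
python3 - <<'E'
from h import *
import rig; print([n for n in dir(rig) if not n.startswith('_')])
for k in('tips_ahead','TIPS_AHEAD'): print(getattr(rig,k,None))
im,d,c=load('top0'); hsv=cv2.cvtColor(im,cv2.COLOR_RGB2HSV)
big=cv2.resize(hsv,None,fx=4,fy=4,interpolation=cv2.INTER_LINEAR)
m=((big[...,0]>29)&(big[...,0]<45)&(big[...,1]>15)&(big[...,1]<110)&(big[...,2]>120)).astype(np.uint8)
n,l,st,ce=cv2.connectedComponentsWithStats(m)
for i in range(1,n):
    if st[i,4]>2000 and 100<ce[i][1]/4<300:
        ct=max(cv2.findContours((l==i).astype(np.uint8),0,1)[0],key=len)[:,0]
        P=np.array([ray(c,u/4-.375,v/4-.375,.083)[:2]*1000 for u,v in ct],np.float32)
        print((ce[i]/4).round(),[np.round(q,1) for q in cv2.minAreaRect(P)])
print(get_state()['time'])
E
```

```text
['IKError', 'camera_params', 'capture', 'get_state', 'sign_off', 'tips_ahead']
0.017
None
[305. 151.] [array([718.7, -50.2]), array([37.7, 95.2]), np.float64(88.5)]
[185. 185.] [array([623.2, 288.3]), array([24.5, 66.5]), np.float64(78.8)]
[435. 250.] [array([ 427.2, -394.8]), array([65.2, 24.7]), np.float64(22.8)]
[170. 266.] [array([399.7, 326. ]), array([98. , 36.9]), np.float64(17.2)]
0.15
```

```bash
python3 -m pendant '[[85,25,30,0,-0.03],[85,55,70,0,-0.15],[85,83,103,0,-0.27],[85,110,135,0,-0.38],[85,135,168,0,-0.45],[85,161,200,0,-0.45],[85,187,232,0,-0.45],[85,213,264,0,-0.45],[85,239,296,0,-0.45],[85,265,328,0,-0.45],[85,291,360,0,-0.45],[85,317,392,0,-0.45]]'; python3 -m pendant '[[85,26,32,0,0],[85,52,64,0,0],[85,77,95,0,0],[85,102,125,0,0],[85,120,147,-10,0],[85,122,150,-40,0],[85,122,150,-60,0],[85,122,150,-60,0],[85,122,150,-60,0]]'; python3 - <<'E'
from h import *
s=get_state();print(s['tool_pos'],s['tcp_rot'],s['force'])
snap('wrist','w1')
E
```

```text
time: 1.15
tool_pos: [0.582, -0.2033, 0.2481]
tcp_rot: [2.194, -2.248, -0.001]
force: [-0.2, 0.3, -0.0]
grip_width: 0.992
time: 1.9
tool_pos: [0.7023, -0.0555, 0.1867]
tcp_rot: [2.192, -2.246, -0.004]
force: [-0.1, -0.5, 0.6]
grip_width: 0.994
[ 0.70225093 -0.05545568  0.18673952] [ 2.19210201 -2.24636994 -0.00387051] [-0.11695799 -0.53935796  0.63925046]
```

View pics/w1.png

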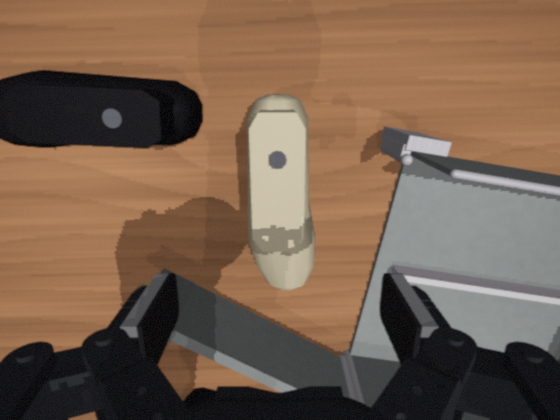

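The wrist view shows last_a's cone top from about (249..307, 110..225), with a shadow of the arm across its front end. The strike is at (420,145) and the gate at the bottom left. I'll cast the cone's edges onto z = 83 mm.

```bash
python3 - <<'E'
from h import *
im,d,c=load('w1');W=cloud(d,c)
hsv=cv2.cvtColor(im,cv2.COLOR_RGB2HSV)
for v in(130,150,180,210,240):
    r=W[v,235:325]; ok=(r[:,2]>.07)&(r[:,2]<.095); us=235+np.where(ok)[0]
    a,b=us.min(),us.max(); print(v,a,b,ray(c,a-.5,v,.083).round(4),ray(c,b+.5,v,.083).round(4),np.median(r[ok,2]).round(4))
T=W[(W[...,2]>.074)&(W[...,2]<.095)]; 
m=np.zeros((420,560),bool);m[90:300,235:325]=1
T=W[m&(W[...,2]>.074)&(W[...,2]<.095)];print([np.round(q,1) for q in cv2.minAreaRect((T[:,:2]*1000).astype(np.float32))])
A=W[m&(W[...,2]>.008)&(W[...,2]<.095)];print(A.min(0),A.max(0))
E
```

```text
130 249 304 [ 0.7575 -0.0361  0.083 ] [ 0.7566 -0.0718  0.083 ] 0.0829
150 249 304 [ 0.7447 -0.0355  0.083 ] [ 0.7439 -0.0718  0.083 ] 0.083
180 250 303 [ 0.7247 -0.0351  0.083 ] [ 0.7239 -0.0711  0.083 ] 0.0832
210 251 303 [ 0.7036 -0.0348  0.083 ] [ 0.7027 -0.0711  0.083 ] 0.0832
240 254 301 [ 0.6812 -0.0358  0.083 ] [ 0.6804 -0.0696  0.083 ] 0.0832
[array([720. , -53.3]), array([36.1, 96.4]), np.float64(89.0)]
[ 0.59843264 -0.08575371  0.00872129] [ 0.77822975 -0.02505948  0.08547208]
```

```bash
python3 -m pendant '[[85,6,2.4,-20,0.01],[85,6,2.4,-50,0.01],[85,6,2.4,-80,0.01],[85,6,2.4,-100,0.01],[85,6,2.4,-110,0.01],[85,6,2.4,-110,0.01],[85,6,2.4,-110,0.01]]'; python3 -m pendant '[[20,0,0,0,0],[20,0,0,0,0],[20,0,0,0,0],[20,0,0,0,0],[20,0,0,0,0],[20,0,0,0,0],[20,0,0,0,0],[20,0,0,0,0]]'
```

```text
time: 2.53
tool_pos: [0.7104, -0.0534, 0.0801]
tcp_rot: [-2.203, 2.237, -0.004]
force: [0.9, -0.9, -0.5]
grip_width: 0.995
time: 3.2
tool_pos: [0.71, -0.0536, 0.0798]
tcp_rot: [-2.204, 2.237, -0.004]
force: [-0.9, -1.3, 5.8]
grip_width: 0.406
```

```bash
python3 -m pendant '[[20,0,0,10,0],[20,0,0,30,0],[20,0,0,55,0],[20,0,0,85,0],[20,0,0,115,0],[20,0,0,130,0],[20,0,0,130,0],[20,0,0,130,0]]'; python3 - <<'E'
from h import *
snap('wrist','w2');snap('scene','s2');im,d,c=load('s2')
cv2.imwrite('pics/s2z.png',cv2.resize(im[90:290,150:370],None,fx=3,fy=3)[:,:,::-1])
E
```

```text
time: 3.87
tool_pos: [0.7087, -0.0524, 0.2079]
tcp_rot: [2.206, -2.237, -0.001]
force: [-0.6, -0.5, -3.9]
grip_width: 0.406
```

View pics/s2z.png

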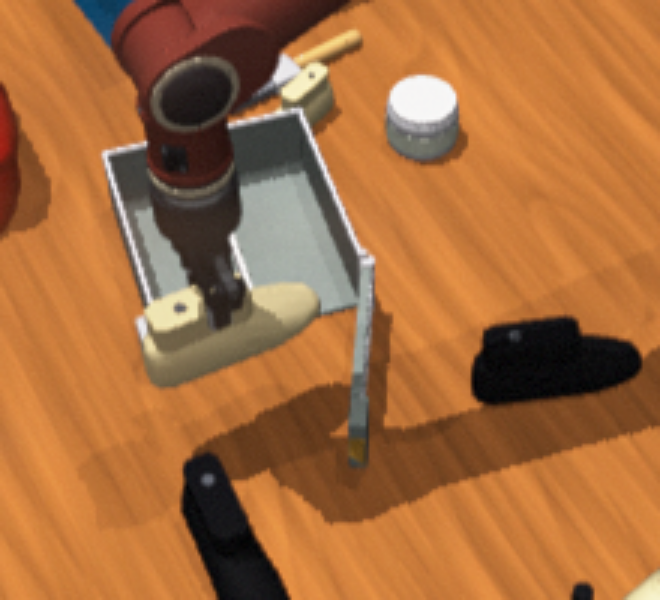

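View pics/w2.png

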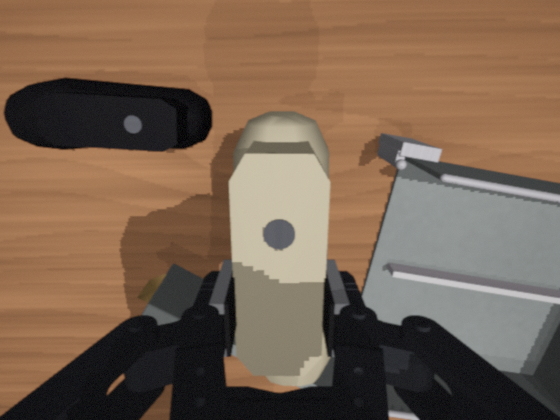

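Last_a is held level: the cone lies between the pads, and the sole is at about z = 128 mm, clear of the gate. I'll carry it over bay1.

```bash
python3 -m pendant '[[20,-4,-16,0,0.12],[20,-8,-32,0,0.24],[20,-13,-48,0,0.36],[20,-17,-64,0,0.48],[20,-21,-80,0,0.6],[20,-25,-96,0,0.72],[20,-30,-112,0,0.84],[20,-34,-128,0,0.96],[20,-38,-144,0,1.08],[20,-43,-160,0,1.2],[20,-47,-176,0,1.32],[20,-51,-190,0,1.39]]';python3 -m pendant '[[20,0,0,0,0],[20,0,0,0,0]]'; python3 - <<'E'
from h import *
snap('wrist','w3');snap('top','t3');im,d,c=load('t3')
cv2.imwrite('pics/t3z.png',cv2.resize(im[120:260,250:440],None,fx=4,fy=4)[:,:,::-1])
E
```

```text
time: 4.97
tool_pos: [0.6562, -0.244, 0.2051]
tcp_rot: [-3.126, 0.299, 0.009]
force: [-0.0, -0.6, -3.2]
grip_width: 0.407
time: 5.13
tool_pos: [0.6566, -0.2437, 0.2058]
tcp_rot: [-3.125, 0.313, 0.007]
force: [-0.3, 0.2, -3.3]
grip_width: 0.407
```

View pics/w3.png

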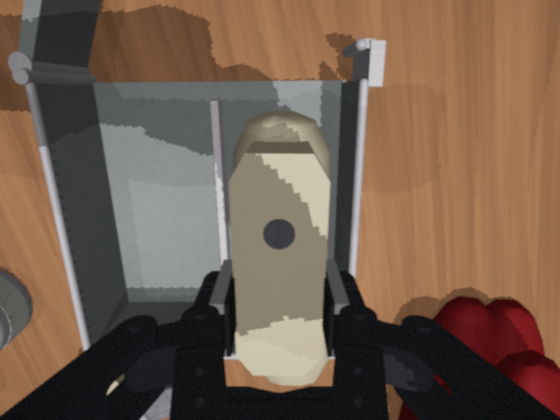

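View pics/t3z.png

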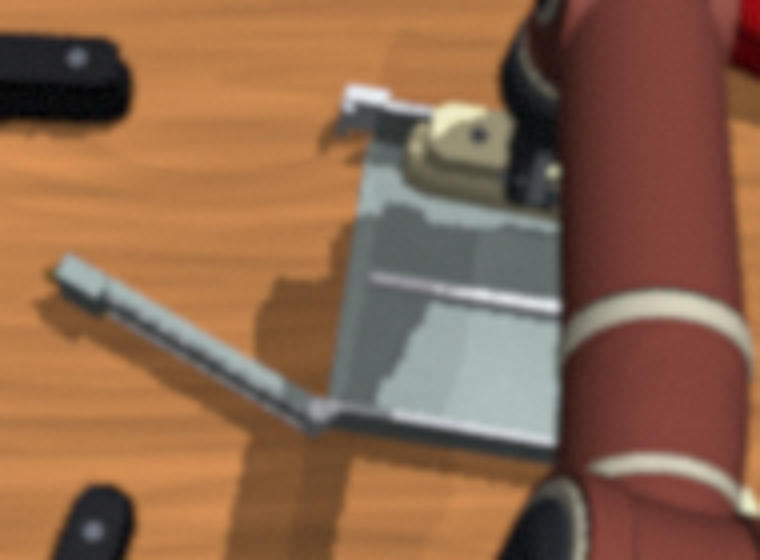

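The wrist view shows the near rim from (30,85) to (85,345), the far rim from (365,85) to (356,270), the divider from (213,105) to (225,260), and the opening's floor edge at row ~82. I'll check the yaw and offset from these.

```bash
python3 - <<'E'
from h import *
im,d,c=load('w3')
f=lambda u,v,z:ray(c,u,v,z)[:2]
n1,n2=f(33,88,.085),f(84,345,.085); q1,q2=f(363,88,.085),f(355,265,.085)
d1,d2=f(214,103,.026),f(224,262,.026); o1,o2=f(105,83,.006),f(345,82,.006)
for a,b in((n1,n2),(q1,q2),(d1,d2)): w=a-b;print(a.round(4),b.round(4),np.arctan2(w[1],w[0])-np.pi/2)
w=o2-o1;print(o1.round(4),o2.round(4),np.arctan2(w[1],w[0]))
s=get_state();print(s['tool_pos'])
th=-.192;u=np.array([np.cos(th),np.sin(th)]);v=np.array([-u[1],u[0]]);C=np.array([.5993,-.253])
for n,p in(('near',n1),('near',n2),('far',q1),('far',q2),('div',d1),('div',d2),('front',o1),('front',o2),('tcp',s['tool_pos'][:2])): print(n,((p-C)@u).round(4),((p-C)@v).round(4))
g=f(22,68,.086);print('hinge?',((g-C)@u).round(4),((g-C)@v).round(4))
E
```

```text
[ 0.5115 -0.1299] [ 0.4693 -0.3314] -0.20625275545321187
[ 0.7258 -0.1731] [ 0.7035 -0.3013] -0.17247390702247944
[ 0.616  -0.1627] [ 0.5883 -0.3065] -0.19053985529250195
[ 0.5234 -0.1276] [ 0.7283 -0.1681] -0.19511448878746962
[ 0.6582172  -0.24036202  0.20692573]
near -0.1097 0.1041
near -0.1126 -0.1018
far 0.109 0.1025
far 0.1115 -0.0275
div -0.0008 0.0919
div -0.0006 -0.0546
front -0.0985 0.1086
front 0.1104 0.108
tcp 0.0554 0.0236
hinge? -0.1134 0.1164
```

```bash
python3 -m pendant '[[20,0,0,-15,0],[20,0,0,-40,0],[20,0,0,-70,0],[20,0,0,-95,0],[20,0,0,-108,0],[20,0,0,-114,0],[20,0,0,-116,0],[20,0,0,-116,0],[20,0,0,-116,0]]';python3 -m pendant '[[20,0,0,-2,0],[20,0,0,-4,0],[20,0,0,-5,0],[20,0,0,-5,0]]'
```

```text
time: 5.98
tool_pos: [0.6597, -0.2428, 0.0943]
tcp_rot: [3.126, -0.306, 0.006]
force: [0.4, -0.3, -2.7]
grip_width: 0.409
time: 6.32
tool_pos: [0.658, -0.2429, 0.0873]
tcp_rot: [-3.127, 0.306, 0.0]
force: [-0.4, -0.6, -3.5]
grip_width: 0.408
```

```bash
python3 -m pendant '[[20,0,0,-1,0],[20,0,0,-2,0],[20,0,0,-2,0],[20,0,0,-2,0]]'
```

```text
time: 6.65
tool_pos: [0.6584, -0.2429, 0.0858]
tcp_rot: [3.126, -0.306, 0.001]
force: [-0.7, 0.4, -0.5]
grip_width: 0.41
```

```bash
python3 -m pendant '[[54,0,0,-1,0],[54,0,0,-1,0],[54,0,0,-1,0],[54,0,0,-1,0]]'; python3 -m pendant '[[54,0,0,10,0],[54,0,0,30,0],[54,0,0,60,0],[54,0,0,95,0],[54,0,0,130,0],[60,0,0,150,0]]'; python3 - <<'E'
from h import *
snap('wrist','w4')
E
```

```text
time: 6.98
tool_pos: [0.6586, -0.2429, 0.0847]
tcp_rot: [3.127, -0.306, 0.002]
force: [1.6, -0.6, -0.6]
grip_width: 0.633
time: 7.48
tool_pos: [0.66, -0.2431, 0.2404]
tcp_rot: [3.125, -0.306, 0.013]
force: [0.6, -0.4, 0.7]
grip_width: 0.701
```

View pics/w4.png

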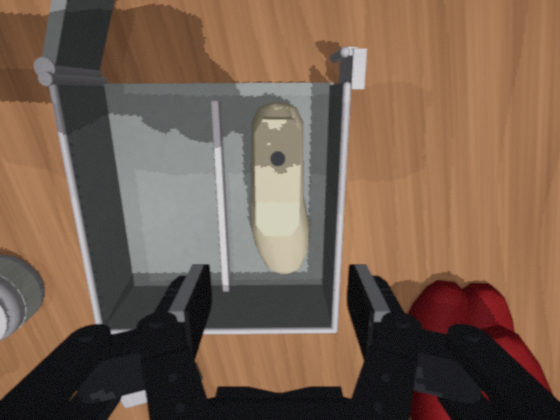

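Last_a stands in bay1 (picture centre (280,190), between the divider at u≈220 and the far wall at u≈345). Its toe points down-image to the back wall at row 330. Next I'll hover over last_b.

```bash
python3 -m pendant '[[75,-14,32,0,0.115],[75,-28,64,0,0.23],[75,-42,95,0,0.345],[75,-56,127,0,0.46],[75,-70,159,0,0.575],[85,-84,191,0,0.69],[85,-97,222,0,0.805],[85,-111,254,0,0.92],[85,-125,286,0,1.035],[85,-139,318,0,1.15],[85,-153,350,0,1.265],[85,-167,381,0,1.38]]';python3 -m pendant '[[85,-14,32,0,0.115],[85,-28,64,0,0.23],[85,-42,96,0,0.345],[85,-56,128,0,0.46],[85,-70,160,-10,0.575],[85,-84,188,-30,0.69],[85,-84,191,-40,0.69],[85,-84,191,-40,0.69],[85,-84,191,-40,0.69]]'; python3 - <<'E'
from h import *
s=get_state();print(s['tool_pos'],s['tcp_rot'])
snap('wrist','w5')
E
```

```text
time: 8.53
tool_pos: [0.4905, 0.1397, 0.2352]
tcp_rot: [2.6, 1.761, 0.002]
force: [0.6, 0.5, 0.4]
grip_width: 0.998
time: 9.28
tool_pos: [0.4076, 0.3284, 0.1941]
tcp_rot: [1.86, 2.53, -0.003]
force: [0.8, -1.0, 0.2]
grip_width: 0.999
[0.4075743  0.32838131 0.19411215] [ 1.86012530e+00  2.53047837e+00 -2.51635252e-03]
```

View pics/w5.png

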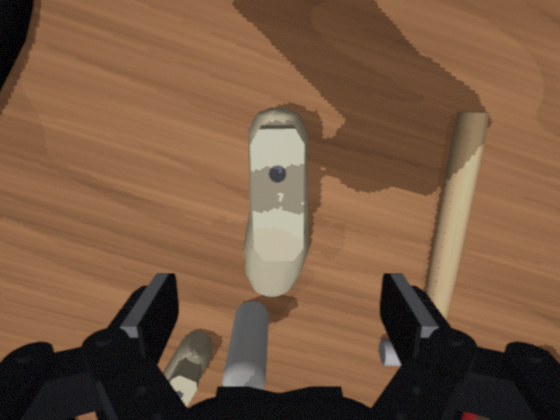

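The wrist view shows last_b's cone at (250..305, 128..235) with its toe down-image. The bottle is at (248,345) just beyond the toe, and the hammer is at the right. I'll measure the cone's edges and the bottle.

```bash
python3 - <<'E'
from h import *
im,d,c=load('w5');W=cloud(d,c)
m=np.zeros((420,560),bool);m[95:300,235:325]=1
M=[]
for v in(140,160,190,220):
    r=W[v,235:325]; ok=(r[:,2]>.07)&(r[:,2]<.095); us=235+np.where(ok)[0]
    a,b=ray(c,us.min()-.5,v,.083),ray(c,us.max()+.5,v,.083); M.append((a+b)/2);print(v,a.round(4),b.round(4),np.linalg.norm(a-b).round(4))
w=(M[-1]-M[0]);th=np.arctan2(w[1],w[0]);print('axis',th,np.array(M).round(4))
e=np.array([np.cos(th),np.sin(th)]);A=W[m&(W[...,2]>.008)&(W[...,2]<.095)];q=A[:,:2]@e;nrm=np.array([-e[1],e[0]])
mid=(q.min()+q.max())/2;print('len',q.max()-q.min()); off=np.mean([p[:2]@nrm for p in M]); print('centre',mid*e+off*nrm,'grip -20',(mid-.02)*e+off*nrm)
s=get_state()['tool_pos'];rv=get_state()['tcp_rot'];psi=2*np.arctan2(rv[1],rv[0]);print('psi',psi,'turn',(th+np.pi/2-psi+np.pi/2)%np.pi-np.pi/2,'shift',((mid-.02)*e+off*nrm-s[:2])*1000)
B=W[(W[...,2]>.1)&(W[...,2]<.16)];
b=np.zeros((420,560),bool);b[300:390,225:272]=1
B=W[b&(W[...,2]>.02)&(W[...,2]<.16)];print('bottle',B.min(0),B.max(0))
E
```

```text
140 [0.3655 0.2977 0.083 ] [0.3556 0.3294 0.083 ] 0.0332
160 [0.3788 0.3001 0.083 ] [0.3679 0.335  0.083 ] 0.0365
190 [0.3986 0.3072 0.083 ] [0.3878 0.3417 0.083 ] 0.0361
220 [0.4197 0.314  0.083 ] [0.409  0.3481 0.083 ] 0.0357
axis 0.3141016542511928 [[0.3605 0.3136 0.083 ]
 [0.3733 0.3175 0.083 ]
 [0.3932 0.3244 0.083 ]
 [0.4144 0.3311 0.083 ]]
len 0.18015629323995158
centre [0.42957657 0.33601767] grip -20 [0.41055509 0.32983843]
psi 1.8722280650197891 turn 0.012669916026300188 shift [2.24675807 1.7542052 ]
bottle [0.53359178 0.32702557 0.02001008] [0.55458898 0.36256736 0.10624403]
```

```bash
python3 -m pendant '[[85,2,2,-20,0.015],[85,2,2,-50,0.015],[85,2,2,-80,0.015],[85,2,2,-105,0.015],[85,2,2,-116,0.015],[85,2,2,-116,0.015],[85,2,2,-116,0.015]]'; python3 -m pendant '[[20,0,0,0,0],[20,0,0,0,0],[20,0,0,0,0],[20,0,0,0,0],[20,0,0,0,0],[20,0,0,0,0],[20,0,0,0,0],[20,0,0,0,0]]';  python3 -m pendant '[[20,0,0,10,0],[20,0,0,30,0],[20,0,0,55,0],[20,0,0,85,0],[20,0,0,115,0],[20,0,0,135,0],[20,0,0,135,0],[20,0,0,135,0]]'; python3 - <<'E'
from h import *
snap('wrist','w6');s=get_state();print(s['tool_pos'],s['tcp_rot'])
E
```

```text
time: 9.92
tool_pos: [0.4103, 0.331, 0.0792]
tcp_rot: [1.842, 2.544, 0.002]
force: [1.2, 0.6, -0.1]
grip_width: 0.996
time: 10.58
tool_pos: [0.4099, 0.3308, 0.0794]
tcp_rot: [1.84, 2.544, 0.0]
force: [0.1, -2.6, 5.7]
grip_width: 0.408
time: 11.25
tool_pos: [0.4091, 0.3311, 0.2138]
tcp_rot: [1.84, 2.546, 0.001]
force: [0.7, -0.7, -3.6]
grip_width: 0.407
[0.40868641 0.33005614 0.21237002] [ 1.84010916  2.54596058 -0.00387575]
```

View pics/w6.png

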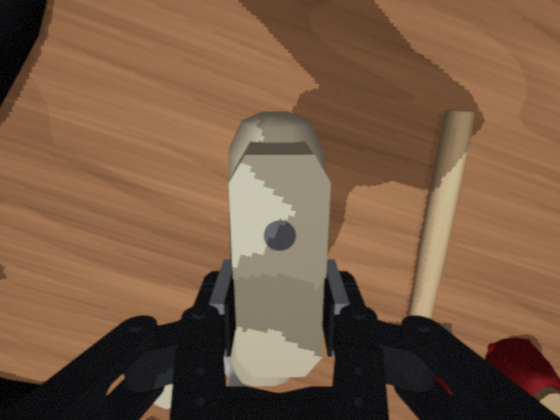

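Last_b is held level with its sole at ~133 mm. The bottle is 150 mm high and stands just beyond the toe, so I'll raise first and swing afterwards.

```bash
python3 -m pendant '[[20,0,0,25,0],[20,0,-20,45,0],[20,0,-50,45,0],[20,8,-82,45,-0.12],[20,16,-114,45,-0.24],[20,25,-146,45,-0.36],[20,33,-178,45,-0.48],[20,42,-210,45,-0.6],[20,50,-242,45,-0.72],[20,59,-274,45,-0.84],[20,67,-306,45,-0.96],[20,76,-338,45,-1.08]]';python3 -m pendant '[[20,9,-32,0,-0.12],[20,18,-64,0,-0.24],[20,27,-96,0,-0.36],[20,36,-128,0,-0.48],[20,45,-160,-5,-0.6],[20,54,-190,-15,-0.72],[20,62,-210,-30,-0.84],[20,65,-216,-45,-0.96],[20,65,-216,-45,-1.005],[20,65,-216,-45,-1.005],[20,65,-216,-45,-1.005]]'; python3 - <<'E'
from h import *
snap('wrist','w7');s=get_state();rv=s['tcp_rot'];p=s['tool_pos'];print(p,rv,2*np.arctan2(rv[1],rv[0]))
th=-.192;u=np.array([np.cos(th),np.sin(th)]);v=np.array([-u[1],u[0]]);C=np.array([.5993,-.253])
print('crib',(p[:2]-C)@u,(p[:2]-C)@v,'need',(C-.0555*u+.02*v-p[:2])*1000)
E
```

```text
time: 12.3
tool_pos: [0.4836, -0.0089, 0.2562]
tcp_rot: [-2.889, -1.229, 0.008]
force: [0.0, 1.1, -3.8]
grip_width: 0.409
time: 13.22
tool_pos: [0.5493, -0.222, 0.2112]
tcp_rot: [-3.126, 0.302, 0.006]
force: [0.2, 0.4, -3.3]
grip_width: 0.406
[ 0.54980613 -0.22187369  0.21210888] [-3.12598291  0.30163338  0.00352283] 6.090796267450619
crib -0.054523997508478333 0.021109810268344287 need [-1.16984481 -0.90317375]
```

View pics/w7.png

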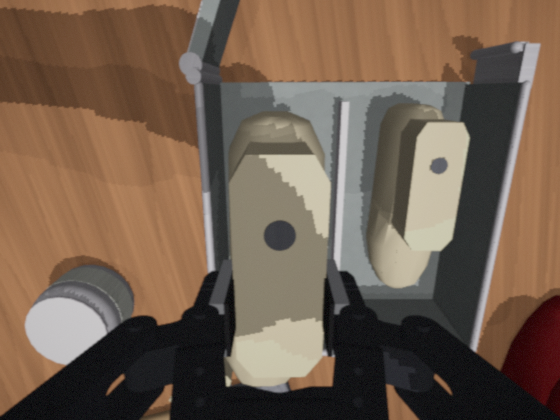

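```bash
python3 -m pendant '[[20,-1,-1,-15,0],[20,-1,-1,-40,0],[20,-1,-1,-70,0],[20,-1,-1,-95,0],[20,-1,-1,-112,0],[20,-1,-1,-118,0],[20,-1,-1,-121,0],[20,-1,-1,-121,0],[20,-1,-1,-121,0]]';python3 -m pendant '[[20,0,0,-2,0],[20,0,0,-4,0],[20,0,0,-4,0],[20,0,0,-4,0]]'
```

```text
time: 14.02
tool_pos: [0.5504, -0.2239, 0.0937]
tcp_rot: [3.126, -0.305, 0.004]
force: [-0.3, -0.1, -3.6]
grip_width: 0.408
time: 14.35
tool_pos: [0.5492, -0.2239, 0.0886]
tcp_rot: [3.127, -0.306, 0.001]
force: [-0.1, 0.0, -4.2]
grip_width: 0.404
```

```bash
python3 -m pendant '[[20,0,0,-2,0],[20,0,0,-3.5,0],[20,0,0,-3.5,0],[20,0,0,-3.5,0]]'
```

```text
time: 14.68
tool_pos: [0.5495, -0.2238, 0.0855]
tcp_rot: [3.127, -0.306, 0.001]
force: [-1.2, 0.8, 2.8]
grip_width: 0.408
```

Contact was felt: the force went from -4.2 to +2.8 N at the expected height. I'll release, then go to the gate's outer side with shut fingers.

```bash
python3 -m pendant '[[54,0,0,0,0],[54,0,0,0,0],[54,0,0,0,0],[54,0,0,0,0]]'; python3 -m pendant '[[54,0,0,10,0],[54,0,0,30,0],[54,0,0,60,0],[54,0,0,95,0],[54,0,0,130,0],[54,0,0,150,0]]'; python3 - <<'E'
from h import *
snap('wrist','w8')
E
python3 -m pendant '[[20,-1,25,0,0.12],[0,-2,50,0,0.24],[0,-3,75,0,0.36],[0,-4,100,0,0.48],[0,-5,125,0,0.6],[0,-6,150,0,0.72],[0,-7,175,0,0.84],[0,-8,200,0,0.96],[0,-8,225,0,1.08],[0,-8,239,0,1.19],[0,-8,239,0,1.197],[0,-8,239,0,1.197]]'; python3 - <<'E'
from h import *
snap('wrist','w9');snap('top','t9');s=get_state();rv=s['tcp_rot'];print(s['tool_pos'],2*np.arctan2(rv[1],rv[0]))
im,d,c=load('t9')
cv2.imwrite('pics/t9z.png',cv2.resize(im[120:260,250:440],None,fx=4,fy=4)[:,:,::-1])
E
```

```text
time: 15.02
tool_pos: [0.5495, -0.224, 0.0849]
tcp_rot: [3.127, -0.306, 0.001]
force: [-0.4, 0.3, -0.2]
grip_width: 0.633
time: 15.52
tool_pos: [0.5509, -0.224, 0.2399]
tcp_rot: [3.125, -0.306, 0.011]
force: [1.6, -0.2, 0.2]
grip_width: 0.629
time: 16.57
tool_pos: [0.5412, 0.0152, 0.2351]
tcp_rot: [2.756, 1.507, -0.0]
force: [-0.6, -0.6, 0.6]
grip_width: 0.0
[0.54131045 0.01309371 0.23471613] 0.9972690547691424
```

View pics/w8.png

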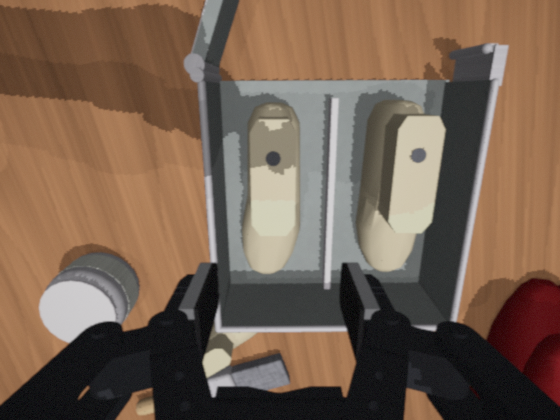

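View pics/w9.png

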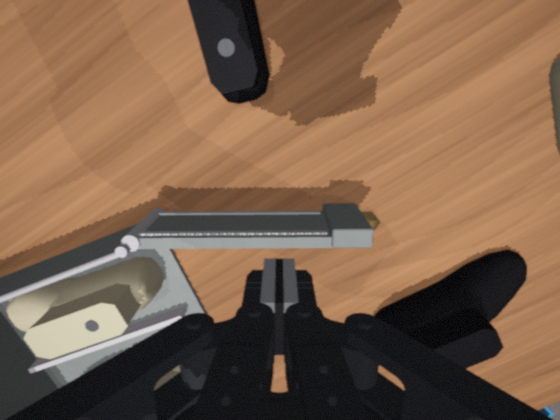

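View pics/t9z.png

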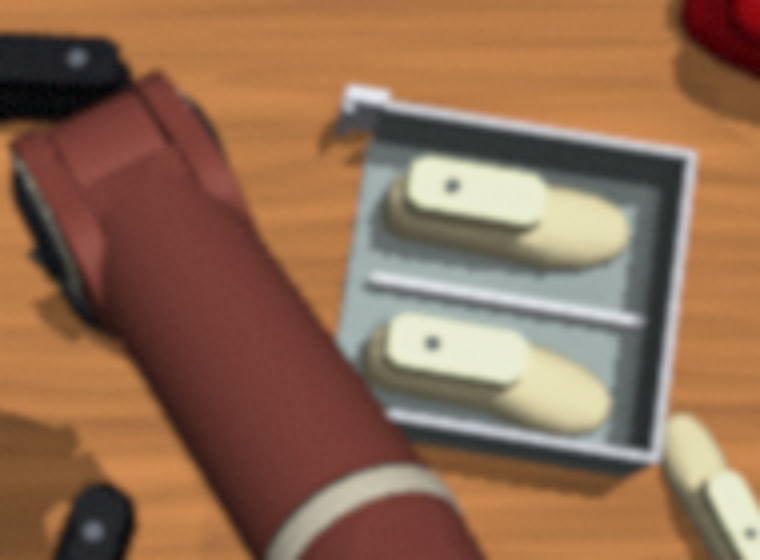

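Both lasts stand in their bays with toes to the back wall: in w8, last_b spans (272,105..272) and last_a (385,105..270). In w9 the gate's top is at rows 205–248. I'll check that the spot where the fingers come down lies on the outer side.

```bash
python3 - <<'E'
from h import *
im,d,c=load('w9');p=get_state()['tool_pos']
H=np.array([.511,-.120])
a=[ray(c,u,v,.084)[:2] for u,v in((125,243),(205,239),(330,247),(370,247),(322,212),(350,204),(220,212))]
b=a[2]-a[1];print(a);print('inner edge angle',np.arctan2(b[1],b[0]))
g=np.arctan2(b[1],b[0]);e=np.array([np.cos(g),np.sin(g)]);n=np.array([-e[1],e[0]])
for q in a+[p[:2]]: print(((q-H)@e*1000).round(1),((q-H)@n*1000).round(1))
for z in(.05,.084):
    X=c['R']@np.array([p[0],p[1],z])+c['t'];print(z,c['fx']*X[0]/X[2]+c['cx'],c['fy']*X[1]/X[2]+c['cy'])
E
```

```text
[array([ 0.50626886, -0.11742714]), array([ 0.54005326, -0.05772531]), array([0.60371491, 0.02802236]), array([0.62216083, 0.05686643]), array([0.57267063, 0.03832147]), array([0.57906689, 0.06123369]), array([ 0.52715466, -0.03284228])]
inner edge angle 0.9321575395209027
-0.8 5.3
67.3 13.8
174.1 13.8
208.3 16.2
163.9 44.9
186.1 53.4
79.6 39.0
124.9 55.0
0.05 276.2037295834863 186.40971218828227
0.084 275.8883098214003 197.15978088925522
```

```bash
python3 - <<'E'
from h import *
im,d,c=load('w9');p=get_state()['tool_pos'];H=np.array([.511,-.120])
for v in (236,248):
    a,b=[ray(c,u,v,.084)[:2] for u in(160,320)];w=b-a;g=np.arctan2(w[1],w[0]);e=np.array([np.cos(g),np.sin(g)]);n=np.array([-e[1],e[0]])
    print(v,g,(a-H)@n,'tcp past edge',(p[:2]-a)@n,'along',(p[:2]-H)@e)
E
python3 -m pendant '[[0,0,0,-20,0],[0,0,0,-50,0],[0,0,0,-85,0],[0,0,0,-120,0],[0,0,0,-150,0],[0,0,0,-170,0],[0,0,0,-180,0],[0,0,0,-180,0],[0,0,0,-180,0]]'
```

```text
236 1.0018140108218803 0.011835040587334951 tcp past edge 0.034337488370379025 along 0.1284552736483851
248 1.0018364360513872 0.0007018878613011087 tcp past edge 0.0454677604458103 along 0.12845630904564434
time: 17.42
tool_pos: [0.5417, 0.0143, 0.0551]
tcp_rot: [2.756, 1.506, 0.0]
force: [1.3, -1.0, 0.4]
grip_width: 0.005
```

```bash
python3 - <<'E'
import numpy as np
H=np.array([.511,-.120]);p0=np.array([.5417,.0143])
n=45
for k,g in enumerate([1.0,.93,.86,.79,.72,.65,.58,.51,.44,.37,.30,.23,.16,.09,.02,-.05,-.09,-.13,-.16,-.192]):
    n=max(22,n-10) if k else 45
    e=np.array([np.cos(g),np.sin(g)]);m=np.array([-e[1],e[0]])
    q=H+.130*e+n/1000*m; print(k,g,n,((q-p0)*1000).round(1),round(g-1.0,3))
E
```

```text
0 1.0 45 [ 1.7 -0.6] 0.0
1 0.93 35 [19.  -9.2] -0.07
2 0.86 25 [ 35.2 -19.5] -0.14
3 0.79 22 [ 45.2 -26.5] -0.21
4 0.72 22 [ 52.5 -32. ] -0.28
5 0.65 22 [ 59.5 -38.1] -0.35
6 0.58 22 [ 66.  -44.7] -0.42
7 0.51 22 [ 72.  -51.6] -0.49
8 0.44 22 [ 77.5 -59. ] -0.56
9 0.37 22 [ 82.5 -66.8] -0.63
10 0.3 22 [ 87.  -74.9] -0.7
11 0.23 22 [ 90.9 -83.2] -0.77
12 0.16 22 [ 94.1 -91.9] -0.84
13 0.09 22 [  96.8 -100.7] -0.91
14 0.02 22 [  98.8 -109.7] -0.98
15 -0.05 22 [ 100.2 -118.8] -1.05
16 -0.09 22 [ 100.8 -124.1] -1.09
17 -0.13 22 [ 101.1 -129.3] -1.13
18 -0.16 22 [ 101.1 -133.3] -1.16
19 -0.192 22 [ 101.1 -137.5] -1.192
```

```bash
python3 -m pendant '[[0,19,-9,0,-0.07],[0,35,-20,0,-0.14],[0,45,-27,0,-0.21],[0,52,-32,0,-0.28],[0,59,-38,0,-0.35],[0,66,-45,0,-0.42],[0,72,-52,0,-0.49],[0,77,-59,0,-0.56],[0,82,-67,0,-0.63],[0,87,-75,0,-0.7],[0,91,-83,0,-0.77],[0,94,-92,0,-0.84]]'; python3 - <<'E'
from h import *
snap('scene','s10');im,d,c=load('s10')
cv2.imwrite('pics/s10z.png',cv2.resize(im[90:290,150:370],None,fx=3,fy=3)[:,:,::-1])
E
```

```text
time: 18.42
tool_pos: [0.637, -0.0768, 0.0574]
tcp_rot: [-3.131, -0.248, -0.007]
force: [0.1, 0.3, 0.5]
grip_width: 0.0
```

View pics/s10z.png

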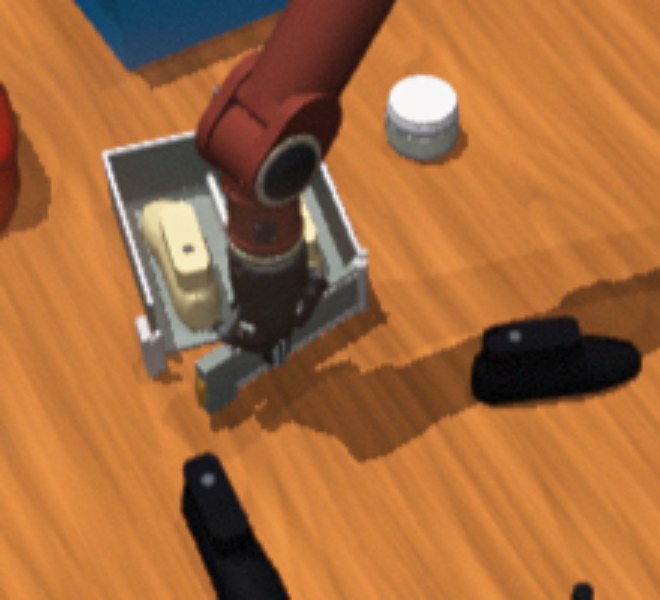

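The gate is closing ahead of the fingers; its free edge is at (215,380) in the enlarged picture, short of the strike at (150,345). I'll carry on more slowly.

```bash
python3 -m pendant '[[0,3,-9,0,-0.07],[0,5,-18,0,-0.14],[0,6,-24,0,-0.19],[0,6.5,-29,0,-0.23],[0,7,-33,0,-0.26],[0,7,-36,0,-0.285]]'; python3 -m pendant '[[0,0,-2,0,-0.02],[0,0,-4,0,-0.04],[0,0,-6,0,-0.055]]';python3 -m pendant '[[0,0,-2,0,-0.01],[0,0,-3,0,-0.015],[0,0,-3,0,-0.015]]'
```

```text
time: 18.97
tool_pos: [0.6427, -0.1131, 0.0558]
tcp_rot: [-3.135, 0.196, -0.003]
force: [-0.2, -0.4, 0.5]
grip_width: -0.002
time: 19.22
tool_pos: [0.6425, -0.1167, 0.055]
tcp_rot: [-3.126, 0.279, -0.0]
force: [0.0, 5.2, 1.7]
grip_width: 0.004
time: 19.47
tool_pos: [0.6426, -0.1175, 0.0551]
tcp_rot: [-3.122, 0.298, 0.0]
force: [-0.2, 5.9, 2.0]
grip_width: 0.003
```

```bash
python3 -m pendant '[[0,0,-2,0,-0.01],[0,0,-4,0,-0.01],[0,0,-4,0,-0.01]]';python3 -m pendant '[[0,0,-2,0,0],[0,0,-4,0,0],[0,0,-4,0,0]]';python3 - <<'E'
from h import *
snap('scene','s11');im,d,c=load('s11')
cv2.imwrite('pics/s11z.png',cv2.resize(im[120:240,170:300],None,fx=5,fy=5)[:,:,::-1])
E
```

```text
time: 19.72
tool_pos: [0.6426, -0.1203, 0.0551]
tcp_rot: [-3.119, 0.312, 0.001]
force: [0.4, 7.3, 2.3]
grip_width: 0.001
time: 19.97
tool_pos: [0.6425, -0.127, 0.0548]
tcp_rot: [-3.122, 0.315, 0.0]
force: [0.0, 5.3, 0.8]
grip_width: 0.004
```

View pics/s11z.png

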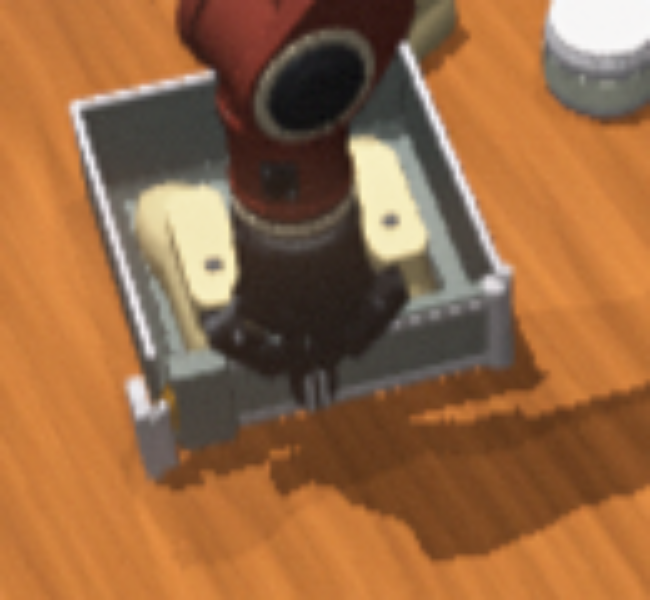

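```bash
python3 -m pendant '[[0,0,-2,0,0],[0,0,-3,0,0],[0,0,-3,0,0]]';python3 -m pendant '[[0,0,-2,0,0],[0,0,-3,0,0],[0,0,-3,0,0]]'
```

```text
time: 20.27
tool_pos: [0.6425, -0.127, 0.0549]
tcp_rot: [-3.119, 0.313, 0.001]
force: [-0.4, 8.2, 2.1]
grip_width: -0.002
time: 20.52
tool_pos: [0.6425, -0.1269, 0.0549]
tcp_rot: [-3.115, 0.309, 0.003]
force: [-0.2, 12.1, 2.8]
grip_width: 0.009
```

A hard stop: the force is rising with no travel, after the earlier snap-like jump of 7 mm. One more firm push, then I'll back off and look.

```bash
python3 -m pendant '[[0,0,-2,0,0],[0,0,-4,0,0],[0,0,-4,0,0]]';python3 -m pendant '[[0,0,10,0,0],[0,2,25,0,0],[0,5,45,0,0],[0,5,60,20,0],[0,5,60,60,0],[0,5,60,100,0],[0,0,70,140,0],[0,-30,90,180,0],[0,-60,120,180,0],[0,-90,150,180,0],[0,-120,180,180,0],[0,-140,200,180,0]]';python3 - <<'E'
from h import *
snap('scene','s12');im,d,c=load('s12')
cv2.imwrite('pics/s12z.png',cv2.resize(im[120:240,170:300],None,fx=5,fy=5)[:,:,::-1])
snap('top','t12');im,d,c=load('t12')
cv2.imwrite('pics/t12z.png',cv2.resize(im[120:260,250:440],None,fx=4,fy=4)[:,:,::-1])
E
```

```text
time: 20.77
tool_pos: [0.6425, -0.1269, 0.055]
tcp_rot: [-3.11, 0.306, 0.004]
force: [-0.9, 17.3, 2.6]
grip_width: -0.003
time: 21.77
tool_pos: [0.5008, 0.0604, 0.2354]
tcp_rot: [3.124, -0.321, 0.002]
force: [0.6, 1.1, -0.1]
grip_width: -0.002
```

View pics/s12z.png

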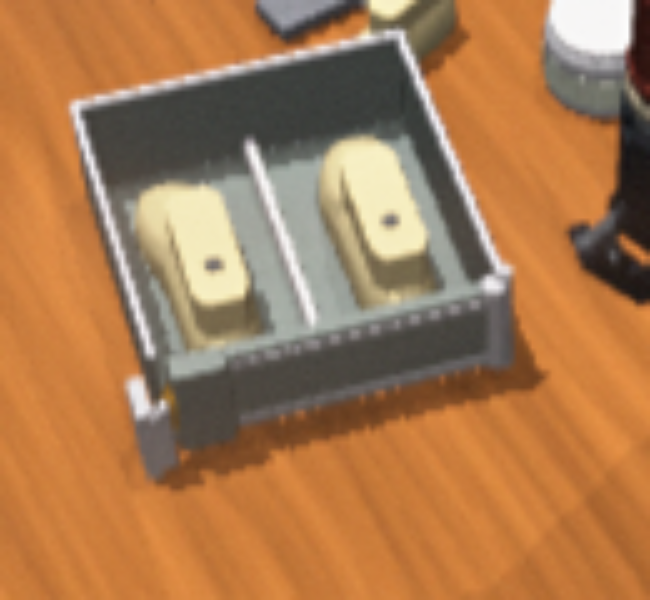

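View pics/t12z.png

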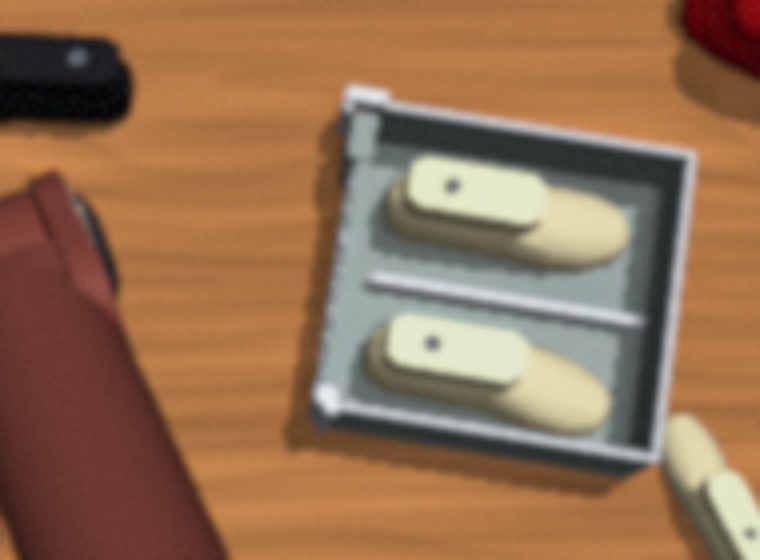

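The scene view shows the gate flush across the opening, with the stile at (200,400) just behind the strike at (150,430). It hasn't sprung back from the pushed position. I'll measure the gate's angle and check the bystanders.

```bash
python3 - <<'E'
from h import *
im,d,c=load('t12')
th=-.192;u=np.array([np.cos(th),np.sin(th)]);v=np.array([-u[1],u[0]]);C=np.array([.5993,-.253])
for n,a,b,z in(('outer',352,170,.084),('outer',326,365,.084),('stile',350,113,.084),('stile',346,155,.084)):
    q=ray(c,250+a/4-.375,120+b/4-.375,z)[:2];print(n,((q-C)@u*1000).round(1),((q-C)@v*1000).round(1))
im,d,c=load('s12')
for n,a,b in(('gate inner-top hinge',482,292),('stile outer top corner',178,382),('stile outer top in',237,366)):
    q=ray(c,170+a/5-.4,120+b/5-.4,.084)[:2];print(n,((q-C)@u*1000).round(1),((q-C)@v*1000).round(1))
i0=load('top0')[0];i1=load('t12')[0]
D=(np.abs(i0.astype(int)-i1).sum(2)>90).astype(np.uint8);cv2.imwrite('pics/diff.png',np.hstack([i1[:,:,::-1]]) if 0 else cv2.addWeighted(i1[:,:,::-1].copy(),.5,cv2.cvtColor(D*255,cv2.COLOR_GRAY2BGR),.5,0))
E
```

```text
outer 57.8 124.4
outer -84.1 121.1
stile 99.3 132.2
stile 68.0 130.3
gate inner-top hinge -92.6 119.1
stile outer top corner 101.7 130.6
stile outer top in 65.1 129.5
```

View pics/diff.png

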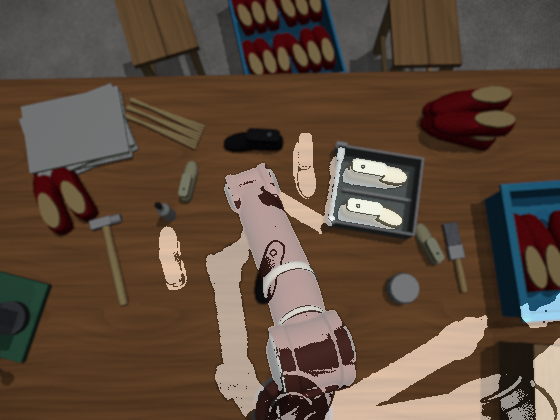

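```bash
python3 -m pendant '[[0,21,-26,0,0],[0,42,-53,0,0],[0,63,-79,0,0],[0,84,-106,0,0],[0,105,-132,0,0],[0,126,-158,0,0],[0,147,-185,0,0],[0,168,-211,0,0],[0,189,-238,0,0],[0,210,-264,-20,0],[0,210,-264,-60,0],[0,210,-264,-60,0]]';python3 - <<'E'
from h import *
im,d,c=snap('wrist','w13')
th=-.192;u=np.array([np.cos(th),np.sin(th)]);v=np.array([-u[1],u[0]]);C=np.array([.5993,-.253])
for x,y in((.111,.1335),(.103,.130)):
    for z in (.084,.05):
        q=C+x*u+y*v;X=c['R']@np.array([*q,z])+c['t'];print(x,y,z,c['fx']*X[0]/X[2]+c['cx'],c['fy']*X[1]/X[2]+c['cy'])
cv2.imwrite('pics/w13z.png',cv2.resize(im[40:240,200:400],None,fx=3,fy=3,interpolation=2)[:,:,::-1])
E
```

```text
time: 22.87
tool_pos: [0.7076, -0.208, 0.165]
tcp_rot: [3.122, -0.326, -0.025]
force: [-2.3, 0.7, -3.1]
grip_width: 0.0
0.111 0.1335 0.084 304.61193479215115 112.87857131595818
0.111 0.1335 0.05 301.84957845262034 109.516383156706
0.103 0.13 0.084 290.4785004826133 119.4500414470624
0.103 0.13 0.05 289.6851591188143 115.19755777887687
```

View pics/w13z.png

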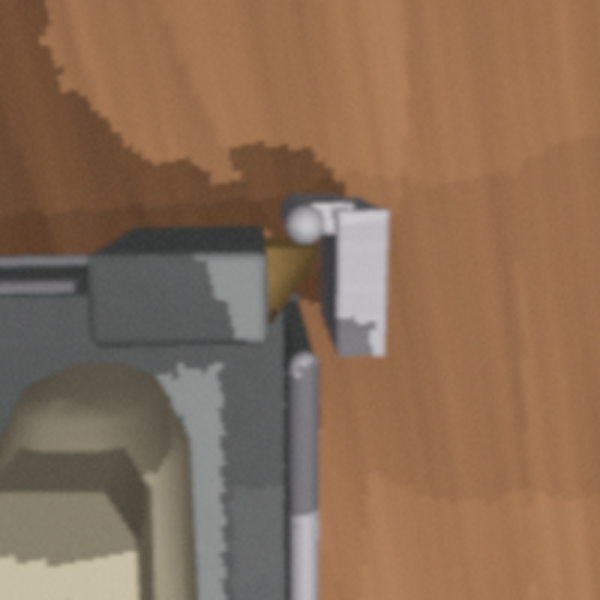

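View pics/w13.png

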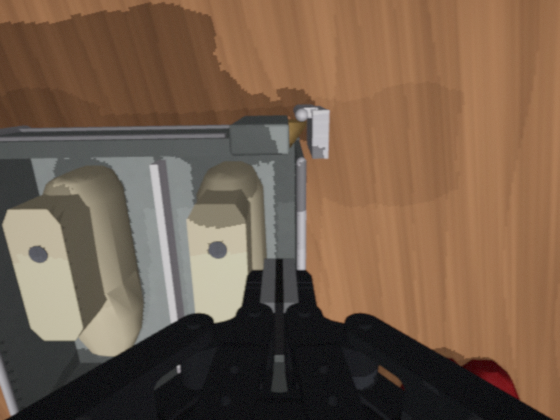

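The close-up shows the brass bolt fully out at (290,265) in the enlarged picture, with its flat face tucked crib-side behind the round strike bar at (303,222). The gate is latched. Hand in after settling.

```bash
python3 -m pendant '[[0,0,0,30,0],[0,0,0,60,0],[0,0,0,60,0],[0,0,0,60,0]]'; python3 -c "
from rig import *
print(sign_off())"
```

```text
time: 23.25
tool_pos: [0.7143, -0.2036, 0.2409]
tcp_rot: [3.124, -0.318, 0.015]
force: [-0.2, 0.1, -0.2]
grip_width: 0.001
the job is handed in; nothing more can be done
None
```

Both long lasts are in the crib and the gate is latched; I handed the job in at about 23 s of the allowed 72 s. last_a stands in bay1 and last_b in bay0, each with its toe to the back wall. I then pushed the gate shut with closed fingers.

- **Lasts:** the final top, scene and wrist pictures show both standing clear of the walls and the divider.
- **Gate and latch:** the resistance dropped and the gate jumped 7 mm, then held a hard stop against 17 N. The wrist close-up shows the bolt fully out behind the strike. I did not pull on the gate to test it.
- **Gate angle:** the stile measured about 130 mm out in the crib's y, as it should when shut. The outer face read 121–124 mm against 122 expected, within picture accuracy.
- **Other things on the bench:** the before-and-after top pictures show no bystander moved. The arm hid part of the black last nearest the robot in that picture.
- **Force:** the highest reading I saw was about 17 N.

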